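# Lay out the enamel retouching place

### The job

Set out the retouching place on the grey mat: stand the blue enamelled jar in the middle of the black stand with its own blue lid seated on it, stand the white cup in the middle of the cork coaster, and stand the amber dropper bottle on the mat midway between the stand and the coaster. Set everything down upright, without dropping it, and let go. Leave the green lid and the yellow-capped pot where they are.

Things in the scene. Friction and masses are not known exactly. Their poses are not given: they have to be found in the camera images.
- mat: flat grey work mat, fixed to the table, 130 (its x) by 320 (its y) by 4 mm thick. The black stand and the cork coaster are fixed on it, one centred 100 mm from the middle along +y and the other 100 mm along -y; which is at which end varies. Origin: centre of its underside, so the middle of the mat is the point midway between stand and coaster.
- stand: round black wooden display stand, fixed on the mat, 22 mm high, its flat top 86 mm across. Origin: centre of its underside (4 mm above the table), z up; its top is 26 mm above the table.
- coaster: square brown cork coaster, fixed on the mat, 84 by 84 by 8 mm. Origin: centre of its underside (4 mm above the table), z up; its top is 12 mm above the table.
- jar: open cylindrical dark blue enamelled jar with gilt lines and coloured dots, 58 mm across, 80 mm high, mouth 48 mm across (wall 5 mm). Loose, about 250 g. Origin: centre of its underside, z up the axis.
- blue_lid: Dark blue enamel lid, cream dots: disc 60 mm across, 8 to 15 mm high; below it a spigot 42 mm across, 8 mm deep, on which it rests; above it a knob 18 mm across up to 46 mm. Loose, 70 g. Origin: centre of the spigot's underside, z up. Fits the jar: spigot in the mouth (3 mm clearance all round), disc on the rim; its origin is then 72 mm above the jar's.
- green_lid: Green enamel lid, cream dots: disc 60 mm across, 8 to 15 mm high; below it a spigot 42 mm across, 8 mm deep, on which it rests; above it a knob 18 mm across up to 46 mm. Loose, 70 g. Origin: centre of the spigot's underside, z up. It belongs to another jar; leave it alone.
- bottle: amber glass dropper bottle with red cap and red bulb: body 42 mm across up to 60 mm high, red collar 27 mm across from 71 to 80 mm, bulb 14 mm across up to 96 mm. Loose, about 130 g. Origin: centre of its underside, z up the axis.
- cup: plain white porcelain cup without handle, open cylinder 56 mm across, 55 mm high, wall 4 mm. Loose, about 120 g. Origin: centre of its underside, z up the axis.
- pot: small white pot with a yellow cap, 50 mm across, 49 mm high. Loose, about 120 g; leave it alone. Origin: centre of its underside.

How it is judged:
At the end, for the whole second after the job is handed in: All upright, released, at rest: jar on the stand, centred within 12 mm; blue lid seated on the jar (axis within 7 mm, height within 4 mm); cup on the coaster, centred within 14 mm; bottle on the mat, within 15 mm of the midpoint of stand and coaster, along and across the mat (horizontal distance between jar and stand below 0.012 m and z of jar in the frame of stand between 0.018 and 0.026 m and angle between each of jar, cup, bottle's own z axis and vertical below 0.08 rad and horizontal distance between blue_lid and jar below 0.007 m and z of blue_lid in the frame of jar between 0.068 and 0.076 m and angle between blue_lid's own z axis and vertical below 0.1 rad and horizontal distance between cup and coaster below 0.014 m and z of cup in the frame of coaster between 0.004 and 0.012 m and x of bottle in the frame of mat between -0.015 and 0.015 m and y of bottle in the frame of mat between -0.015 and 0.015 m and z of bottle in the frame of mat between 0 and 0.008 m and linear speed of each of jar, blue_lid, cup, bottle below 0.02 m/s and angular speed of each of jar, blue_lid, cup, bottle below 0.2 rad/s); the robot touches nothing.
It fails at once if the green lid or the yellow-capped pot is moved by more than 30 mm (distance of any of green_lid, pot from where it was at the start of the episode above 0.03 m).
It fails at once if the jar, blue lid, cup or bottle is dropped (falls freely by more than about 12 mm: over 0.5 m/s while the fingers do not hold it) ((linear speed of jar above 0.5 m/s and contact force between jar and the fingers below 0.05 N) or (linear speed of blue_lid above 0.5 m/s and contact force between blue_lid and the fingers below 0.05 N) or (linear speed of cup above 0.5 m/s and contact force between cup and the fingers below 0.05 N) or (linear speed of bottle above 0.5 m/s and contact force between bottle and the fingers below 0.05 N)).
It also fails if it takes over 106 s, if anything falls off the work surface, if the arm or the gripper's body presses on something with over 40 N, if the wrist force passes 120 N, or if a joint passes its speed limit or range.

### The arm

A 7-joint arm with a two-finger parallel gripper is mounted at the origin on the work surface. World frame = base frame: x ahead of the robot, y to its left, z up, the work surface at z = 0. Lengths are in m, angles in rad, forces in N, time in s.
With the tool pointing down it reaches from about 0.425 to 0.925 m from the base axis. Payload 6.8 kg.
Tool frame: the origin (TCP) lies on the front face of the gripper's body, between the roots of the fingers; the fingertips stand 73 mm ahead of it and the grasp point (between the pads) lies 54 mm ahead of it; z points along the fingers, y is the direction in which the jaws open and shut (so a half turn about z gives the same grasp; the last joint's range is limited). The gripper opens to 85 mm and grips with 20 to 120 N. Pads are 22 mm wide; open, the fingers measure 114 mm over their backs; the gripper's body (76 mm by 85 mm) begins 54 mm behind the grasp point. The pads swing forward as they close: fully open they stand 13 mm farther back than shut.
Start: joints at [0.997, 0.477, 0.022, 1.555, -0.011, 1.109, -0.083], TCP at [0.303, -0.603, 0.304] pointing down, gripper open.
Joint ranges: [-2.96, 2.96], [-0.34, 2.1], [-1.41, 1.46], [0.24, 2.44], [-1.37, 4.51], [0.17, 1.92], [-2.96, 2.96]. Speed limits (rad/s): [2.39, 2.39, 3.14, 3.14, 3.14, 3.14, 3.14].

### API

Orientations are given as a rotation vector (axis times angle).
In Python, from bench import * gives the robot as it stands.
- The arm moves only by the tool jog_arm, never from a script. Its argument "plan" is a list of rows, each a list of 2 entries, a list of its own where there are three numbers: the shift along the world's x, y, z in cm, then the turn about the world's z in rad. In form: [[[tx, ty, tz], twist], ...]. A call has 1 to 12 rows; each row shifts and turns the commanded pose from where the row before left it; what a row does not reach is not made up. A row lasts 1/10 s, in which the tool goes at most 50 mm and 8.59 degrees, less where a joint would pass 70% of its speed; a pose out of reach is approached as far as the arm can. A call is refused whole if a number of a shift passes 5 or a number of a turn 0.15, either way. A call with a gripper value outside its range is refused whole. "hand" is the finger opening in cm, from 0 to 8.54, set as the call begins (left out, the last holds). The fingers move at their own pace and stop on an object; "grip_force" is the grip in N (left out, the last holds). Time passes only in rows, so rows that do not move let the fingers close. It gives the time, the measured TCP pose, the force and the opening at its end, in the units of the state.
- get_obs(): the state, without advancing time (a new reading comes with each control period).
- grab_frame(name): name is "side" or "top"; returns the picture (384x512x3 uint8, red, green, blue); there is no depth.
- get_calibration(name): a dict with "intrinsics" (3x3 intrinsics, pixels), "xyz" and "orientation" of the camera in the world. Camera axes: x right, y down, z forward; pixel columns grow to the right and rows downward; lengths in m; the calibration is good to about 2 mm. A picture is of the moment at which its call begins. get_calibration takes no time and is no camera call.
- hand_in(): hands the job in, once; it reports no verdict.
The state is a dict: "clock": time; "joints": joint angles; "qvel": joint speeds; "tau": joint torques, N m; "tcp_pos": TCP position; "orientation": TCP orientation; "contact_force": force on the tool from outside, world axes, zero at the start; "moment": the same for the moment, N m; "grip_width": finger opening in m.
Only numpy, scipy, OpenCV 4.12 (cv2) and the standard library are available. Lean on these libraries where they do the work, as an engineer would, in place of code of your own. Each camera call takes 0.05 s, during which the arm holds its last target. There are 200 camera calls.

## Working session

There is one attempt and no reset: what is moved stays moved. The work goes in short steps, Python scripts to look and compute and a tool call to move; the robot and the scene stay as the last step left them, time stands still between calls to the robot, and variables do not carry over. Pictures are saved under pics/ and viewed, about 12 in all and at most 16, crops included, and the job is handed in when it is done.

Besides the shell and the picture viewer there is one more tool, called after "Call:" as name([rows], argument=value, ...), one row to a line, values as JSON. jog_arm: Moves the arm, as the interface text tells. Its arguments: {"type":"object","properties":{"plan":{"type":"array","items":{"type":"array"}},"hand":{"type":"number"},"grip_force":{"type":"number"}},"required":["plan"]}

```bash
mkdir -p pics; ls; python3 - <<'E'
from bench import *
import cv2
print(get_obs())
for n in("top","side"):
    print(n,get_calibration(n)); cv2.imwrite(f"pics/{n}0.png",cv2.cvtColor(grab_frame(n),cv2.COLOR_RGB2BGR))
E
```

```text
pics
{'clock': 0.0, 'joints': array([ 0.99689037,  0.47784327,  0.02235478,  1.55649356, -0.01151352,
        1.1093137 , -0.0831231 ]), 'qvel': array([ 1.45311873e-03, -7.68866490e-04,  6.52243112e-04, -2.50037567e-04,
       -1.87472159e-03, -9.79046815e-05,  4.97830250e-04]), 'tau': array([ 2.22655312e-04, -5.96454442e+01,  1.60834897e+00, -2.81201828e+01,
        1.25969842e-02,  9.20534309e-03,  2.85419526e-05]), 'tcp_pos': array([ 0.30294315, -0.60266011,  0.30287917]), 'orientation': array([-3.05498844e+00, -7.24632001e-01,  9.12005909e-04]), 'contact_force': array([-0.32819718,  0.22088816,  0.19994592]), 'moment': array([-0.01725027, -0.01349364,  0.04872766]), 'grip_width': 0.08562903734693383}
top {'intrinsics': array([[381.3805379 ,   0.        , 258.57389767],
       [  0.        , 381.3805379 , 192.04081337],
       [  0.        ,   0.        ,   1.        ]]), 'xyz': array([0.36639757, 0.01220983, 0.97515429]), 'orientation': array([-2.09489395,  2.15185561, -0.17860533])}
side {'intrinsics': array([[383.82189536,   0.        , 246.95554495],
       [  0.        , 383.82189536, 190.89152832],
       [  0.        ,   0.        ,   1.        ]]), 'xyz': array([0.52656931, 0.65740104, 0.78124643]), 'orientation': array([ 0.05617642, -2.93808895,  1.10062846])}
```

View pics/top0.png

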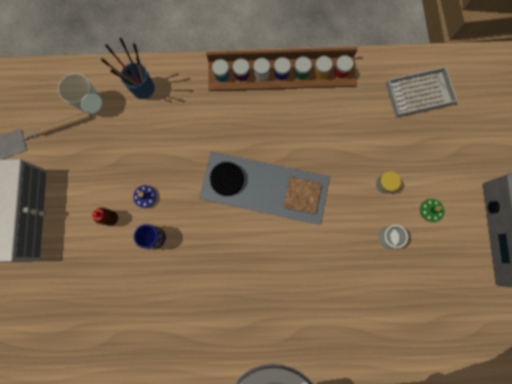

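View pics/side0.png

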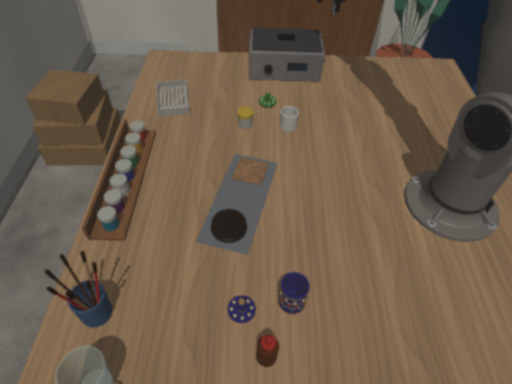

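Top picture: jar (150,237), blue lid (145,196), bottle (105,216), stand (227,179), coaster (303,195), cup (396,237), pot (391,182), green lid (432,210). I'll enlarge these areas.

```bash
python3 - <<'E'
import cv2,numpy as np
t=cv2.imread("pics/top0.png");s=cv2.imread("pics/side0.png")
r=lambda i,x,y,w,h,f:cv2.resize(i[y:y+h,x:x+w],None,fx=f,fy=f,interpolation=cv2.INTER_CUBIC)
a=r(t,85,150,100,110,4);b=r(t,370,160,90,110,4)   #400x440,360x440
cv2.imwrite("pics/c1.png",np.hstack([a,b]))
a=r(s,215,260,110,110,4);b=r(s,230,85,80,110,4)
cv2.imwrite("pics/c2.png",np.hstack([a,b]))
E
```

```text
(no output)
```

View pics/c1.png

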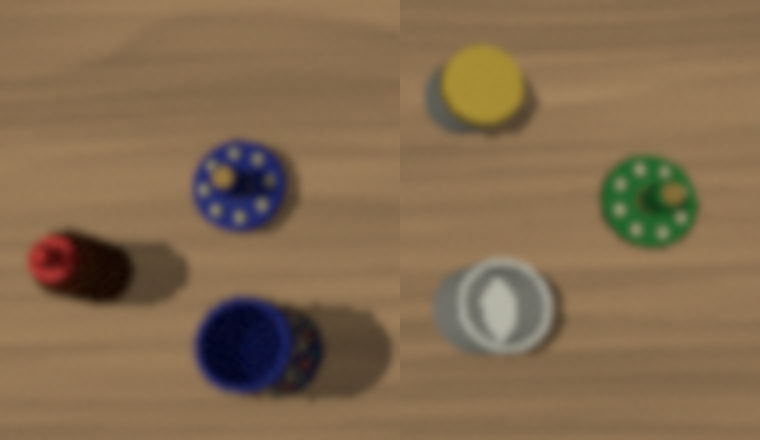

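View pics/c2.png

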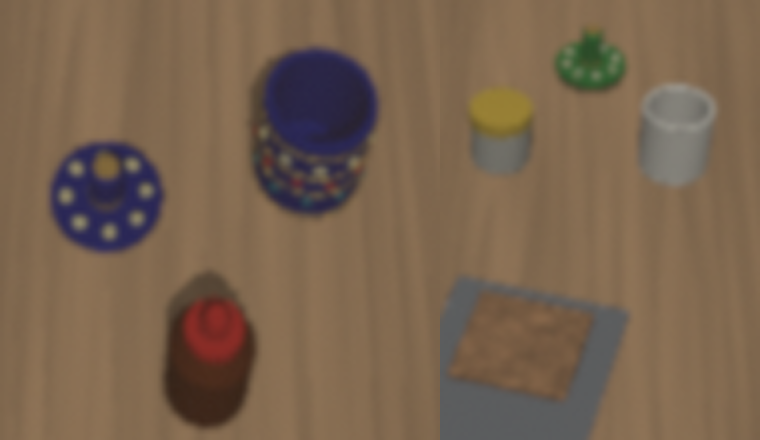

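Crops: in the top view the jar rim centre is at (145.6,235.9), lid disc at (144.6,196.1), bottle collar at (97.6,214.6) and cup rim at (395.9,236.1). In the side view the rim is at (294.6,284.6), lid (241.4,308.6), collar (268.1,342.1) and cup rim (289.1,111.6). Next I compute positions and compare the two cameras.

```bash
cat > h.py <<'E'
from bench import *
import cv2,numpy as np
from scipy.spatial.transform import Rotation as Rn
def ray(n,uv,z):
    c=get_calibration(n);K=np.array(c["intrinsics"]);R=Rn.from_rotvec(c["orientation"]).as_matrix()
    d=R@np.linalg.solve(K,[uv[0],uv[1],1]);o=np.array(c["xyz"]);return (o+d*(z-o[2])/d[2])[:2]
def proj(n,p):
    c=get_calibration(n);R=Rn.from_rotvec(c["orientation"]).as_matrix()
    q=c["intrinsics"]@(R.T@(np.array(p)-c["xyz"]));return q[:2]/q[2]
def save(n,f,x,y,w,h,k=4):
    i=cv2.cvtColor(grab_frame(n),cv2.COLOR_RGB2BGR)
    cv2.imwrite(f"pics/{f}_full.png",i)
    cv2.imwrite(f"pics/{f}.png",cv2.resize(i[y:y+h,x:x+w],None,fx=k,fy=k,interpolation=cv2.INTER_CUBIC))
E
python3 - <<'E'
from h import *
def p(nm,z,t,s=None):
    print(nm,ray("top",t,z).round(4), ray("side",s,z).round(4) if s else "")
p("jar",.08,(145.6,235.9),(294.6,284.6))
p("lid",.015,(144.6,196.1),(241.4,308.6))
p("knob",.046,(140.4,193.9),(241.4,300.6))
p("collar",.078,(97.6,214.6),(268.1,342.1))
p("cup",.055,(395.9,236.1),(289.1,111.6))
p("pot",.049,(390.6,180.9),(244.9,112.1))
p("green",.015,(432.1,209.6),None)
for n in("top","side"):
    i=cv2.imread(f"pics/{n}0.png");v=i.max(2)
    b,g,r=[i[...,k].astype(int) for k in range(3)]
    m0=np.zeros(v.shape,np.uint8)
    if n=="top": m0[140:230,195:335]=1
    else: m0[150:255,195:285]=1
    for nm,m,z in(("stand",(v<45),.026),("coaster",(r-b>25)&(r>70),.012),("grey",(abs(r-b)<25)&(v>60),.004)):
        m=(m&(m0>0)).astype(np.uint8)
        k,l,s,c=cv2.connectedComponentsWithStats(m,connectivity=4)
        if nm=="grey":
            a=1+np.argmax(s[1:,4]);cn=cv2.findContours((l==a).astype(np.uint8),0,2)[0][0]
            q=np.array([ray(n,x[0],z) for x in cn],np.float32)
            rc=cv2.minAreaRect(q);print(n,"mat",rc)
        else:
            for a in range(1,k):
                if s[a,4]>300: 
                    ys,xs=np.where(l==a);q=np.array([ray(n,(x,y),z) for x,y in zip(xs,ys)],np.float32)
                    print(n,nm,s[a],q.mean(0).round(4),cv2.minAreaRect(q))
E
```

```text
jar [0.4305 0.2869] [0.4317 0.2908]
lid [0.5369 0.3122] [0.537  0.3163]
knob [0.5373 0.3131] [0.5373 0.3131]
collar [0.4842 0.4034] [0.4852 0.4059]
cup [ 0.4159 -0.3059] [ 0.4166 -0.3039]
pot [ 0.552  -0.3071] [ 0.5522 -0.302 ]
green [ 0.4821 -0.4166] 
top stand [211 162  34  34 897] [0.5746 0.0992] ((0.5750598311424255, 0.09803103655576706), (0.08420617133378983, 0.08618716150522232), 89.79431915283203)Traceback (most recent call last):
  File "<stdin>", line 27, in <module>
  File "h.py", line 5, in ray
    c=get_calibration(n);K=np.array(c["intrinsics"]);R=Rn.from_rotvec(c["orientation"]).as_matrix()
ValueError: time passes only in moves, steps and waits
```

```bash
sed -i 's/^def ray/import functools\nget_calibration=functools.lru_cache(get_calibration)\ndef ray/' h.py
python3 - <<'E'
from h import *
for n in("top","side"):
    i=cv2.imread(f"pics/{n}0.png");v=i.max(2)
    b,g,r=[i[...,k].astype(int) for k in range(3)]
    m0=np.zeros(v.shape,np.uint8)
    if n=="top": m0[145:228,197:333]=1
    else: m0[155:250,197:278]=1
    for nm,m,z in(("stand",(v<45),.026),("coaster",(r-b>25)&(r>70),.012),("grey",(abs(r-b)<25)&(v>60),.004)):
        m=(m&(m0>0)).astype(np.uint8)
        k,l,s,c=cv2.connectedComponentsWithStats(m,connectivity=4)
        for a in range(1,k):
            if s[a,4]>300:
                ys,xs=np.where(l==a);q=np.array([ray(n,(x,y),z) for x,y in zip(xs,ys)],np.float32)
                print(n,nm,s[a],q.mean(0).round(4),np.round(np.hstack(cv2.minAreaRect(q)),4))
E
```

```text
top stand [211 162  34  34 897] [0.5746 0.0992] [5.75100e-01 9.80000e-02 8.42000e-02 8.62000e-02 8.97943e+01]
top coaster [ 197  145  136   83 5268] [0.5611 0.0048] [5.57100e-01 4.70000e-03 3.54200e-01 2.15500e-01 8.83035e+01]
top coaster [ 284  176   38   38 1057] [ 0.5297 -0.0918] [ 0.5303 -0.0917  0.084   0.0842 75.8564]
top grey [ 200  152  129   72 3982] [0.5524 0.0062] [5.53900e-01 4.70000e-03 3.19200e-01 1.29300e-01 7.62635e+01]
side stand [212 210  34  32 857] [0.577 0.111] [0.577  0.1109 0.0803 0.0923 2.5676]
side coaster [ 197  155   37   82 1544] [ 0.6398 -0.0419] [ 0.6256 -0.0055  0.1038  0.2813  2.8078]
side coaster [ 242  155   36   95 1415] [0.481  0.0554] [0.4962 0.0071 0.1015 0.3192 2.8078]
side coaster [232 158  36  27 674] [ 0.5299 -0.0877] [ 0.5301 -0.0891  0.0877  0.0838 76.4415]
side grey [ 197  155   80   95 2950] [0.5567 0.023 ] [5.54000e-01 6.60000e-03 3.20200e-01 1.29700e-01 7.62068e+01]
```

The two cameras agree to about 4 mm. Estimates: jar (.431,.289), lid (.537,.313), bottle (.485,.4045), cup (.416,-.305), stand (.576,.101), coaster (.529,-.0925), middle (.553,.0045). The starting jaw direction clears all neighbours, so no turn is needed. I'll start with the cup.

Call:
jog_arm([
  [[1.4,3.7,0],0],
  [[1.4,3.7,0],0],
  [[1.4,3.7,0],0],
  [[1.4,3.7,0],0],
  [[1.4,3.7,0],0],
  [[1.4,3.7,0],0],
  [[1.4,3.7,0],0],
  [[1.5,3.9,-2],0],
  [[0,0,-4],0],
  [[0,0,-4],0],
  [[0,0,-4],0],
  [[0,0,0],0],
], hand=8.5, grip_force=30)

```text
clock: 1.3
tcp_pos: [0.4132, -0.3031, 0.1594]
orientation: [-3.05, -0.724, 0.011]
contact_force: [-0.6, 0.3, 0.0]
grip_width: 0.0848
```

Call:
jog_arm([
  [[0.1,-0.1,-2.5],0],
  [[0,0,-2.5],0],
  [[0,0,-1.5],0],
  [[0,0,-1],0],
  [[0,0,0],0],
  [[0,0,0],0],
])

```text
clock: 1.9
tcp_pos: [0.4178, -0.3066, 0.09]
orientation: [3.056, 0.724, 0.002]
contact_force: [-0.4, -0.3, -0.6]
grip_width: 0.0853
```

```bash
python3 - <<'E'
from h import *
print(get_obs()["joints"].round(2))
save("side","v1",190,40,160,130,5)
E
```

```text
[ 0.59  0.54 -0.09  2.07  0.09  0.53 -0.68]
```

View pics/v1.png

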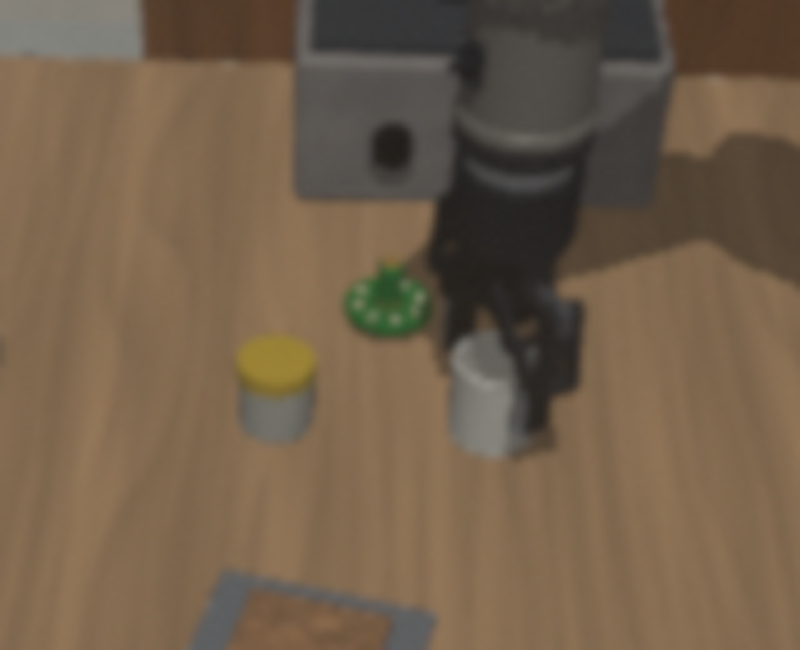

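The fingers straddle the cup (crop (490,395)), one finger behind it and one in front at (540,370). The pot and green lid are clear. Closing now.

Call:
jog_arm([
  [[0,0,0],0],
  [[0,0,0],0],
  [[0,0,0],0],
  [[0,0,0],0],
  [[0,0,0],0],
  [[0,0,0],0],
  [[0,0,0],0],
  [[0,0,0],0],
], hand=4.5, grip_force=30)

```text
clock: 2.75
tcp_pos: [0.4175, -0.3063, 0.0899]
orientation: [3.056, 0.724, 0.001]
contact_force: [-1.0, 0.7, 6.8]
grip_width: 0.056
```

Call:
jog_arm([
  [[0,0,1],0],
  [[0,0,3],0],
  [[0,0,4],0],
  [[1.6,3,0],0],
  [[1.6,3,0],0],
  [[1.6,3,0],0],
  [[1.6,3,0],0],
  [[1.6,3,0],0],
  [[1.6,3,0],0],
  [[1.6,3.4,0],0],
  [[0,0,0],0],
  [[0,0,0],0],
])

```text
clock: 3.95
tcp_pos: [0.5293, -0.0911, 0.1693]
orientation: [-3.056, -0.729, -0.0]
contact_force: [-0.5, -0.4, -1.2]
grip_width: 0.056
```

Call:
jog_arm([
  [[0,0,-2],0],
  [[0,0,-2],0],
  [[0,0,-1],0],
  [[0,0,0],0],
  [[0,0,0],0],
])

```text
clock: 4.45
tcp_pos: [0.5292, -0.0928, 0.1193]
orientation: [3.057, 0.723, 0.0]
contact_force: [0.8, -0.1, -1.8]
grip_width: 0.0558
```

```bash
python3 - <<'E'
from h import *
save("side","v2",180,90,150,120,5)
E
```

```text
(no output)
```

View pics/v2.png

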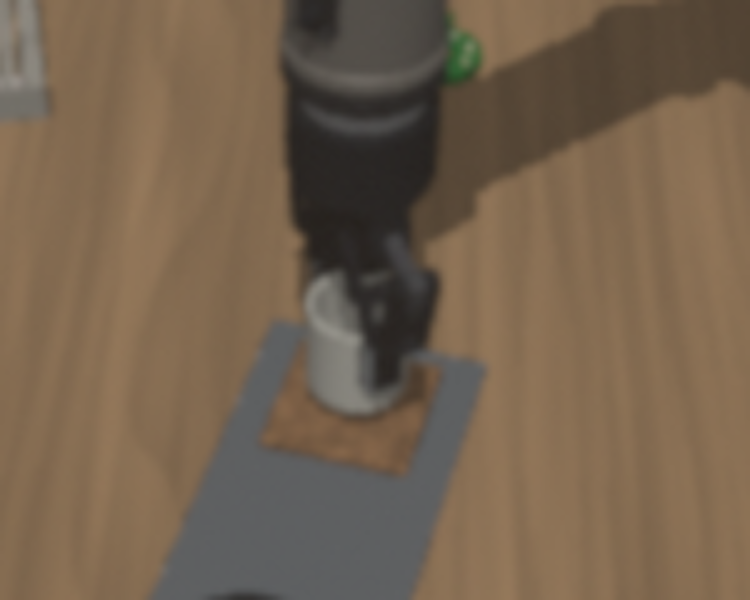

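The cup hangs upright over the coaster (crop (357,345)), about 17 mm above it. Lowering.

Call:
jog_arm([
  [[0,0,-0.8],0],
  [[0,0,-0.5],0],
  [[0,0,-0.2],0],
  [[0,0,-0.2],0],
  [[0,0,0],0],
  [[0,0,0],0],
])

```text
clock: 5.1
tcp_pos: [0.5292, -0.0921, 0.1019]
orientation: [3.057, 0.725, 0.0]
contact_force: [0.2, -0.1, -0.5]
grip_width: 0.0557
```

Call:
jog_arm([
  [[0,0,-0.1],0],
  [[0,0,0],0],
  [[0,0,0],0],
])

```text
clock: 5.4
tcp_pos: [0.5293, -0.092, 0.1019]
orientation: [3.057, 0.725, 0.0]
contact_force: [-4.9, 0.6, 11.1]
grip_width: 0.0561
```

Call:
jog_arm([
  [[0,0,0],0],
  [[0,0,0],0],
  [[0,0,0],0],
  [[0,0,0],0],
  [[0,0,0],0],
  [[0,0,0],0],
], hand=8.5)

```text
clock: 6.0
tcp_pos: [0.5292, -0.0921, 0.1008]
orientation: [-3.057, -0.725, 0.0]
contact_force: [0.0, -0.2, 0.5]
grip_width: 0.0849
```

Call:
jog_arm([
  [[0,0,2],0],
  [[0,0,4],0],
  [[0,0,4],0],
  [[-1,3.8,3],0],
  [[-1,3.8,0],0],
  [[-1,3.8,0],0],
  [[-1,3.8,0],0],
  [[-1,3.8,0],0],
  [[-1,3.8,0],0],
  [[-1,3.8,0],0],
  [[-1,3.8,0],0],
  [[-1,3.8,0],0],
])

```text
clock: 7.2
tcp_pos: [0.4386, 0.2513, 0.231]
orientation: [3.057, 0.725, 0.0]
contact_force: [0.6, -0.0, 0.2]
grip_width: 0.0851
```

Call:
jog_arm([
  [[-0.8,3.9,-2],0],
  [[0,0,-3],0],
  [[0,0,-0.5],0],
  [[0,0,0],0],
  [[0,0,0],0],
])

```text
clock: 7.7
tcp_pos: [0.432, 0.2881, 0.1767]
orientation: [3.057, 0.722, 0.001]
contact_force: [-0.6, 0.9, 0.7]
grip_width: 0.0852
```

```bash
python3 - <<'E'
from h import *
save("side","v3",200,210,160,130,5)
print(get_obs()["joints"].round(2),get_obs()["tcp_pos"])
# cup check in side
i=cv2.imread("pics/v3_full.png");cv2.imwrite("pics/v3b.png",cv2.resize(i[130:230,190:290],None,fx=5,fy=5,interpolation=2))
a=cv2.imread("pics/v3.png");b=cv2.imread("pics/v3b.png");h=500
cv2.imwrite("pics/v3.png",np.hstack([cv2.resize(a,(int(800*.6),int(650*.6))),cv2.resize(b,(310,310+80))[:390]]))
E
```

```text
[-0.44  0.41 -0.32  2.02  0.19  0.74 -1.99] [0.43217719 0.28828652 0.17707378]
```

View pics/v3.png

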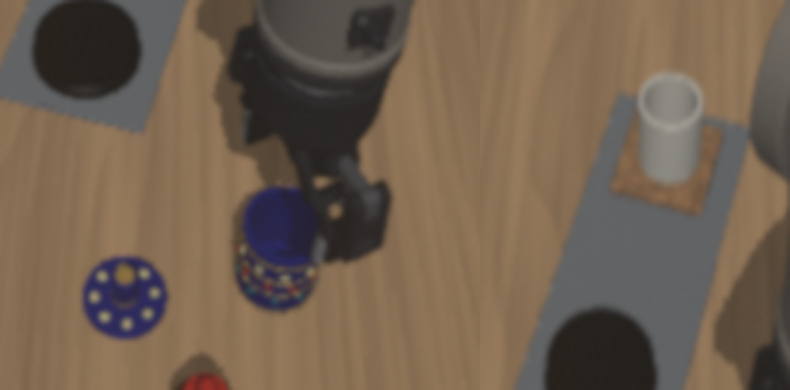

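The cup stands upright and centred on the coaster. The gripper is above the jar (crop (285,225)) and the fingers look set to straddle it. Descending in two stages.

Call:
jog_arm([
  [[0,0,-2],0],
  [[0,0,-1.5],0],
  [[0,0,-0.8],0],
  [[0,0,0],0],
])

```text
clock: 8.15
tcp_pos: [0.4313, 0.2883, 0.1329]
orientation: [3.057, 0.723, -0.001]
contact_force: [0.5, -0.4, 0.1]
grip_width: 0.085
```

Call:
jog_arm([
  [[0,0,-1.5],0],
  [[0,0,-1.2],0],
  [[0,0,0],0],
  [[0,0,0],0],
])

```text
clock: 8.55
tcp_pos: [0.4313, 0.2889, 0.1062]
orientation: [3.057, 0.725, -0.0]
contact_force: [0.0, 0.6, 0.5]
grip_width: 0.0847
```

Call:
jog_arm([
  [[0,0,0],0],
  [[0,0,0],0],
  [[0,0,0],0],
  [[0,0,0],0],
  [[0,0,0],0],
  [[0,0,0],0],
  [[0,0,0],0],
  [[0,0,0],0],
], hand=4.5, grip_force=40)

```text
clock: 9.35
tcp_pos: [0.4315, 0.2892, 0.1066]
orientation: [-3.056, -0.725, -0.002]
contact_force: [-0.7, -0.5, 6.9]
grip_width: 0.056
```

Call:
jog_arm([
  [[0,0,1],0],
  [[0,0,3],0],
  [[0,0,3],0],
  [[2,-2.7,0],0],
  [[2,-2.7,0],0],
  [[2,-2.7,0],0],
  [[2,-2.7,0],0],
  [[2,-2.7,0],0],
  [[2,-2.7,0],0],
  [[2.4,-2.6,0],0],
  [[0,0,0],0],
  [[0,0,0],0],
])

```text
clock: 10.55
tcp_pos: [0.5752, 0.0999, 0.1759]
orientation: [-3.058, -0.722, 0.001]
contact_force: [-0.4, 0.8, -1.9]
grip_width: 0.0559
```

Call:
jog_arm([
  [[0,0,-1.5],0],
  [[0,0,-1],0],
  [[0,0,0],0],
  [[0,0,0],0],
])

```text
clock: 10.95
tcp_pos: [0.5745, 0.1015, 0.1502]
orientation: [-3.056, -0.727, 0.003]
contact_force: [-0.5, -0.4, -1.7]
grip_width: 0.0566
```

```bash
python3 - <<'E'
from h import *
save("side","v4",165,150,150,120,5)
print(get_obs()["tcp_pos"])
E
```

```text
[0.57488452 0.10141677 0.15070078]
```

View pics/v4.png

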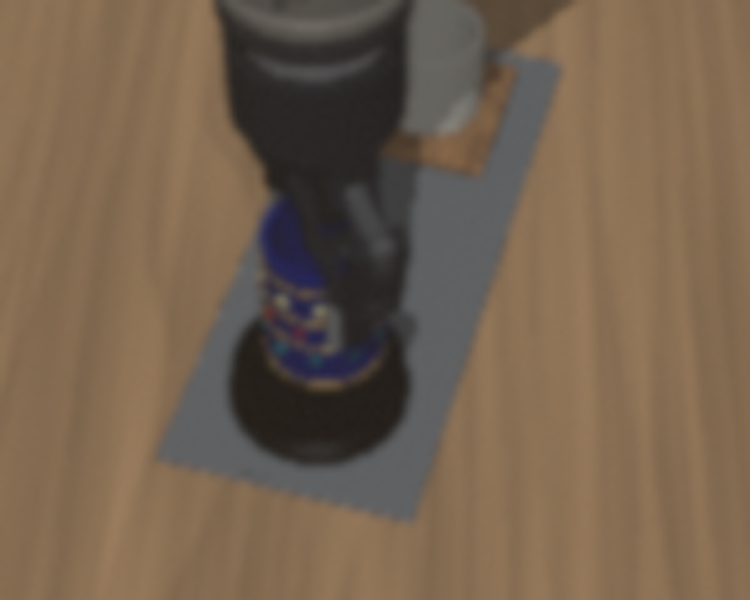

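The jar hangs upright over the stand, bottom about 18 mm above its top and centred in x (crop: jar 322, stand 320). Lowering.

Call:
jog_arm([
  [[0.1,0,-0.8],0],
  [[0,0,-0.5],0],
  [[0,0,-0.3],0],
  [[0,0,-0.2],0],
  [[0,0,0],0],
  [[0,0,0],0],
])

```text
clock: 11.6
tcp_pos: [0.5763, 0.1009, 0.1329]
orientation: [-3.057, -0.725, -0.0]
contact_force: [0.2, -0.3, -2.8]
grip_width: 0.0557
```

Call:
jog_arm([
  [[0,0,-0.1],0],
  [[0,0,0],0],
  [[0,0,0],0],
])

```text
clock: 11.9
tcp_pos: [0.5764, 0.101, 0.1327]
orientation: [3.057, 0.725, 0.001]
contact_force: [-2.7, -0.4, 6.1]
grip_width: 0.0562
```

Contact is felt. Releasing and going up.

Call:
jog_arm([
  [[0,0,0],0],
  [[0,0,0],0],
  [[0,0,0],0],
  [[0,0,0],0],
  [[0,0,0],0],
  [[0,0,0],0],
  [[0,0,1],0],
  [[0,0,3],0],
  [[0,0,4],0],
  [[0,0,4],0],
  [[0,0,0],0],
], hand=8.5)

```text
clock: 13.0
tcp_pos: [0.5791, 0.1019, 0.2586]
orientation: [3.057, 0.725, 0.017]
contact_force: [0.6, 0.5, -0.4]
grip_width: 0.085
```

Call:
jog_arm([
  [[-0.5,3,0],0],
  [[-0.5,3,0],0],
  [[-0.5,3,0],0],
  [[-0.5,3,0],0],
  [[-0.5,3,0],0],
  [[-0.5,3,0],0],
  [[-0.9,3.2,-2],0],
  [[0,0,-4],0],
  [[0,0,-2],0],
  [[0,0,0],0],
  [[0,0,0],0],
])

```text
clock: 14.1
tcp_pos: [0.5373, 0.3129, 0.1723]
orientation: [3.057, 0.725, -0.0]
contact_force: [0.4, -0.2, 0.1]
grip_width: 0.0847
```

```bash
python3 - <<'E'
from h import *
save("side","v5",165,170,150,170,1)
save("top","v5t",100,140,150,110,1)
f=lambda n,x,y,w,h,k:cv2.resize(cv2.imread(f"pics/{n}_full.png")[y:y+h,x:x+w],None,fx=k,fy=k,interpolation=2)
cv2.imwrite("pics/v5.png",np.hstack([f("v5",175,170,130,160,3),f("v5t",120,140,120,160,3)]))
print(get_obs()["tcp_pos"])
E
```

```text
[0.53808956 0.31324074 0.17362863]
```

View pics/v5.png

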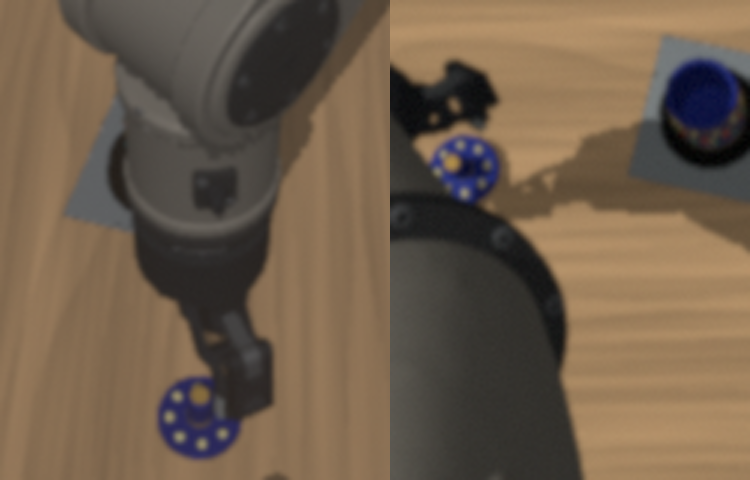

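Side crop: the lid is at (200,415) with its knob at (200,397), between the fingers. Top crop: the jar is upright on the stand, rim centre at (703,95), i.e. full-picture pixel (224,171). I'll descend and measure the rim.

Call:
jog_arm([
  [[0,0,-3],0],
  [[0,0,-3],0],
  [[0,0,-1.2],0],
  [[0,0,-0.6],0],
  [[0,0,0],0],
  [[0,0,0],0],
])

```text
clock: 14.8
tcp_pos: [0.5379, 0.3135, 0.0953]
orientation: [-3.056, -0.725, -0.003]
contact_force: [-0.6, -0.4, 0.8]
grip_width: 0.0852
```

Call:
jog_arm([
  [[0,0,0],0],
  [[0,0,0],0],
  [[0,0,0],0],
  [[0,0,0],0],
  [[0,0,0],0],
  [[0,0,0],0],
  [[0,0,0],0],
  [[0,0,0],0],
  [[0,0,0],0],
  [[0,0,0],0],
  [[0,0,0],0],
  [[0,0,0],0],
], hand=0.8, grip_force=30)

```text
clock: 16.0
tcp_pos: [0.5372, 0.3129, 0.094]
orientation: [-3.057, -0.725, -0.0]
contact_force: [-1.9, -0.9, 5.6]
grip_width: 0.0165
```

```bash
python3 - <<'E'
from h import *
print(get_obs()["tcp_pos"],ray("top",(224.0,171.3),.106))
i=cv2.imread("pics/v5t_full.png")[155:195,205:245].astype(int)
m=((i[...,0]-i[...,2]>25)&(i[...,0]>70)).astype(np.uint8)
ys,xs=np.where(m);print(len(xs),(xs.min()+xs.max())/2+205,(ys.min()+ys.max())/2+155,xs.min(),xs.max(),ys.min(),ys.max())
E
```

```text
[0.53724651 0.31292167 0.0940442 ] [0.57451784 0.09881143]
94 223.5 167.0 7 30 4 20
```

Call:
jog_arm([
  [[0,0,1],0],
  [[0,0,3],0],
  [[0,0,4],0],
  [[0,0,4],0],
  [[0,0,3],0],
  [[0.5,-3,0],0],
  [[0.5,-3,0],0],
  [[0.6,-3,0],0],
  [[0.6,-3,0],0],
  [[0.6,-3,0],0],
  [[0.5,-3,0],0],
  [[0.6,-3.2,0],0],
])

```text
clock: 17.2
tcp_pos: [0.5759, 0.1, 0.2441]
orientation: [-3.056, -0.726, 0.0]
contact_force: [-0.3, 0.3, -0.9]
grip_width: 0.0169
```

Call:
jog_arm([
  [[0,0,-1],0],
  [[0,0,-1],0],
  [[0,0,-1],0],
  [[0,0,0],0],
  [[0,0,0],0],
])

```text
clock: 17.7
tcp_pos: [0.5758, 0.1021, 0.2135]
orientation: [-3.056, -0.728, 0.001]
contact_force: [1.0, 0.1, -0.6]
grip_width: 0.0166
```

```bash
python3 - <<'E'
from h import *
print(get_obs()["tcp_pos"],get_obs()["orientation"])
save("side","v6",180,160,90,100,1);save("top","v6t",180,140,90,90,1)
f=lambda n,x,y,w,h,k:cv2.resize(cv2.imread(f"pics/{n}_full.png")[y:y+h,x:x+w],None,fx=k,fy=k,interpolation=2)
cv2.imwrite("pics/v6.png",np.hstack([f("v6",185,165,80,90,5),f("v6t",185,130,80,90,5)]))
E
```

```text
[0.57578307 0.10211965 0.21354679] [-3.05558082e+00 -7.27895806e-01  1.29723776e-03]
```

View pics/v6.png

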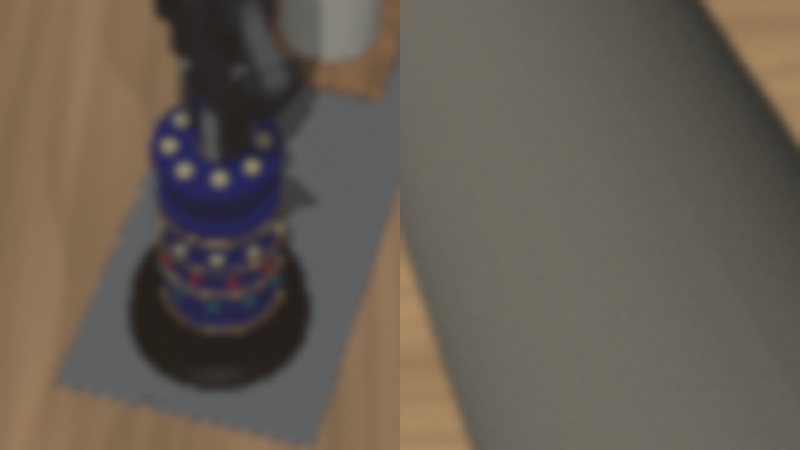

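Side crop: the lid is level above the jar, centred at x≈218 against 221 for the jar, i.e. within about 1 mm. The top view is hidden by the arm. Lowering carefully.

Call:
jog_arm([
  [[0.1,-0.1,-0.6],0],
  [[0,0,-0.5],0],
  [[0,0,-0.4],0],
  [[0,0,0],0],
  [[0,0,0],0],
])

```text
clock: 18.3
tcp_pos: [0.5771, 0.0999, 0.1987]
orientation: [-3.057, -0.725, 0.0]
contact_force: [-0.6, 0.9, 0.1]
grip_width: 0.0168
```

Call:
jog_arm([
  [[0,0,-0.2],0],
  [[0,0,-0.2],0],
  [[0,0,0],0],
  [[0,0,0],0],
])

```text
clock: 18.7
tcp_pos: [0.5772, 0.0999, 0.1949]
orientation: [-3.057, -0.725, 0.0]
contact_force: [-0.0, -0.6, -0.0]
grip_width: 0.0166
```

Call:
jog_arm([
  [[0,0,-0.2],0],
  [[0,0,-0.1],0],
  [[0,0,0],0],
  [[0,0,0],0],
])

```text
clock: 19.1
tcp_pos: [0.5773, 0.0999, 0.1921]
orientation: [3.057, 0.725, 0.001]
contact_force: [0.4, -0.6, 1.6]
grip_width: 0.0169
```

Seated at TCP z .192, as predicted. Releasing, rising and going to the bottle.

Call:
jog_arm([
  [[0,0,0],0],
  [[0,0,0],0],
  [[0,0,0],0],
  [[0,0,0],0],
  [[0,0,0],0],
  [[0,0,0],0],
  [[0,0,0],0],
  [[0,0,0],0],
  [[0,0,2],0],
  [[0,0,4],0],
  [[0,0,2],0],
  [[0,0,0],0],
], hand=8.5)

```text
clock: 20.3
tcp_pos: [0.5788, 0.1004, 0.2754]
orientation: [3.057, 0.725, 0.01]
contact_force: [0.3, -0.3, 1.2]
grip_width: 0.0852
```

Call:
jog_arm([
  [[-0.8,3,0],0],
  [[-0.8,3,0],0],
  [[-0.9,3,0],0],
  [[-0.9,3,0],0],
  [[-1,3,0],0],
  [[-0.9,3,0],0],
  [[-1,3,0],0],
  [[-0.9,3,0],0],
  [[-1,3,0],0],
  [[-1,3.5,-2],0],
  [[0,0,-3],0],
  [[0,0,-3],0],
])

```text
clock: 21.5
tcp_pos: [0.4839, 0.4064, 0.1902]
orientation: [-3.055, -0.729, 0.001]
contact_force: [0.1, -0.7, -0.2]
grip_width: 0.0846
```

Call:
jog_arm([
  [[0,0,-1],0],
  [[0,0,0],0],
  [[0,0,0],0],
])

```text
clock: 21.8
tcp_pos: [0.4856, 0.4051, 0.1827]
orientation: [-3.056, -0.724, -0.001]
contact_force: [-0.6, 0.7, -0.8]
grip_width: 0.0851
```

```bash
python3 - <<'E'
from h import *
print(get_obs()["tcp_pos"],get_obs()["joints"].round(2))
save("side","v7",180,160,90,100,1);save("top","v7t",180,140,90,90,1)
f=lambda n,x,y,w,h,k:cv2.resize(cv2.imread(f"pics/{n}_full.png")[y:y+h,x:x+w],None,fx=k,fy=k,interpolation=2)
cv2.imwrite("pics/v7.png",np.hstack([f("v7",195,180,120,190,3),f("v7t",70,130,130,190,3)]))
E
```

```text
[0.48563051 0.40506128 0.18268844] [-0.54  0.56 -0.35  1.74  0.24  0.88 -2.1 ]
```

View pics/v7.png

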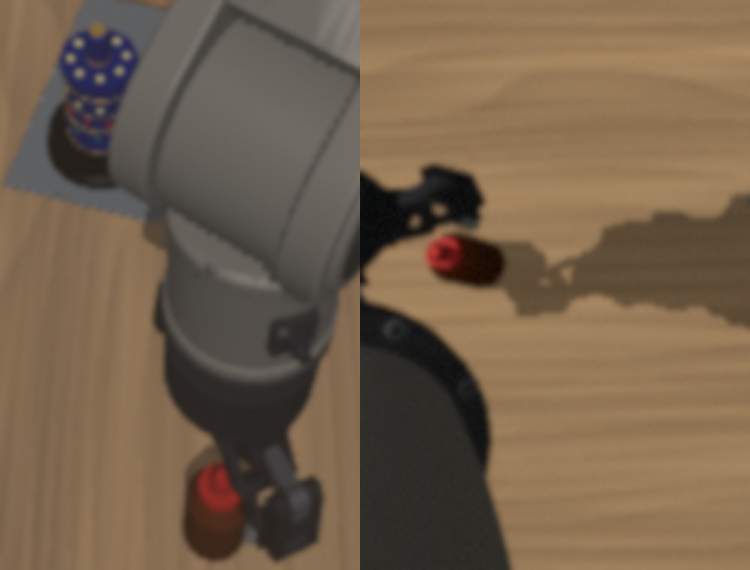

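The lid sits level on the jar (left crop (98,60)). The bottle (cap at left crop (220,490)) lies between the fingers. Descending to TCP .102, which leaves 6 mm above the bulb.

Call:
jog_arm([
  [[0,0,-2.5],0],
  [[0,0,-2.5],0],
  [[0,0,-1.5],0],
  [[0,0,-1],0],
  [[0,0,-0.6],0],
  [[0,0,0],0],
  [[0,0,0],0],
])

```text
clock: 22.6
tcp_pos: [0.4855, 0.4054, 0.1017]
orientation: [-3.056, -0.725, -0.002]
contact_force: [0.0, 0.7, 0.3]
grip_width: 0.0847
```

Call:
jog_arm([
  [[0,0,0],0],
  [[0,0,0],0],
  [[0,0,0],0],
  [[0,0,0],0],
  [[0,0,0],0],
  [[0,0,0],0],
  [[0,0,0],0],
  [[0,0,0],0],
  [[0,0,0],0],
  [[0,0,0],0],
], hand=3.2, grip_force=30)

```text
clock: 23.6
tcp_pos: [0.4855, 0.405, 0.1015]
orientation: [-3.057, -0.725, -0.001]
contact_force: [-0.3, -1.0, 4.9]
grip_width: 0.0408
```

Call:
jog_arm([
  [[0,0,1],0],
  [[0,0,3],0],
  [[0,0,4],0],
  [[0,0,4],0],
  [[0,0,4],0],
  [[0,0,2],0],
  [[0.5,-3,0],0],
  [[0.5,-3,0],0],
  [[0.5,-3,0],0],
  [[0.5,-3,0],0],
  [[0.5,-3,0],0],
  [[0.5,-3,0],0],
])

```text
clock: 24.8
tcp_pos: [0.5148, 0.2236, 0.281]
orientation: [3.057, 0.725, -0.001]
contact_force: [0.2, -0.4, -1.5]
grip_width: 0.041
```

Call:
jog_arm([
  [[0.5,-3,0],0],
  [[0.5,-3,0],0],
  [[0.5,-3,0],0],
  [[0.5,-3,0],0],
  [[0.5,-3,0],0],
  [[0.6,-3.5,0],0],
  [[0.6,-3.5,0],0],
  [[0,0,0],0],
  [[0,0,0],0],
  [[0,0,0],0],
])

```text
clock: 25.8
tcp_pos: [0.5518, 0.0061, 0.2809]
orientation: [-3.055, -0.727, 0.0]
contact_force: [0.6, -0.4, -1.3]
grip_width: 0.0409
```

Call:
jog_arm([
  [[0,0,-4],0],
  [[0,0,-4],0],
  [[0,0,-3],0],
  [[0,0,-2],0],
  [[0,0,-1],0],
  [[0,0,0],0],
  [[0,0,0],0],
  [[0,0,0],0],
])

```text
clock: 26.6
tcp_pos: [0.5531, 0.0053, 0.1423]
orientation: [3.056, 0.726, 0.004]
contact_force: [0.1, -0.6, -1.4]
grip_width: 0.041
```

```bash
python3 - <<'E'
from h import *
print(get_obs()["tcp_pos"])
save("side","v8",180,130,110,120,5)
E
```

```text
[0.55305461 0.00527503 0.14226771]
```

View pics/v8.png

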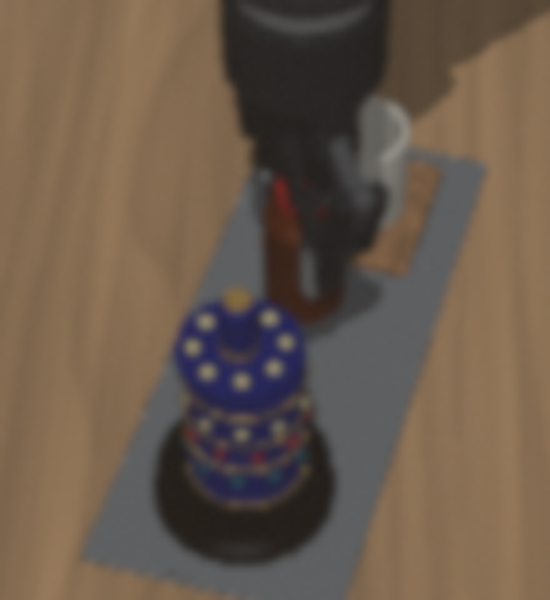

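The bottle hangs upright between the jar and the cup (crop (305,260)), clear of both. It is 37 mm above the mat.

Call:
jog_arm([
  [[0,0,-1.5],0],
  [[0,0,-1],0],
  [[0,0,-0.6],0],
  [[0,0,-0.3],0],
  [[0,0,-0.2],0],
  [[0,0,0],0],
  [[0,0,0],0],
])

```text
clock: 27.35
tcp_pos: [0.5517, 0.0049, 0.1055]
orientation: [3.057, 0.725, -0.002]
contact_force: [-3.8, -0.9, 8.0]
grip_width: 0.041
```

Contact at the predicted height. Releasing, rising and backing away.

Call:
jog_arm([
  [[0,0,0],0],
  [[0,0,0],0],
  [[0,0,0],0],
  [[0,0,0],0],
  [[0,0,0],0],
  [[0,0,0],0],
  [[0,0,0],0],
  [[0,0,2],0],
  [[0,0,4],0],
  [[0,0,4],0],
  [[0,0,4],0],
  [[0,0,4],0],
], hand=8.5)

```text
clock: 28.55
tcp_pos: [0.5518, 0.0049, 0.2866]
orientation: [-3.057, -0.725, 0.0]
contact_force: [0.8, 0.3, -0.5]
grip_width: 0.0845
```

Call:
jog_arm([
  [[-0.5,-4,0],0],
  [[-0.5,-4,0],0],
  [[-0.5,-4,0],0],
  [[-0.5,-4,0],0],
  [[-0.5,-4,0],0],
  [[-0.5,-4,0],0],
  [[-0.5,-4,0],0],
  [[-0.5,-4,0],0],
  [[-0.5,-4,0],0],
  [[0,0,0],0],
  [[0,0,0],0],
  [[0,0,0],0],
])

```text
clock: 29.75
tcp_pos: [0.5076, -0.3537, 0.2847]
orientation: [-3.055, -0.727, -0.0]
contact_force: [-0.3, 0.1, 1.1]
grip_width: 0.0851
```

```bash
python3 - <<'E'
from h import *
print(get_obs()["tcp_pos"],get_obs()["contact_force"])
save("side","v9",180,130,110,120,1);save("top","v9t",180,140,90,90,1)
f=lambda n,x,y,w,h,k:cv2.resize(cv2.imread(f"pics/{n}_full.png")[y:y+h,x:x+w],None,fx=k,fy=k,interpolation=2)
cv2.imwrite("pics/v9.png",np.hstack([f("v9",190,85,80,170,3),f("v9t",190,110,180,170,3)]))
for nm,z,p in(("jar/lid disc .113",.113,(.576,.1005)),("bottle collar",.082,(.552,.005)),("cup rim",.067,(.529,-.092))):
    print(nm,[np.round(proj(n,(*p,z)),1) for n in("top","side")])
E
```

```text
[ 0.50759393 -0.35371942  0.28472806] [-0.25856645  0.10096551  1.1141797 ]
jar/lid disc .113 [array([223., 170.]), array([228.4, 198.7])]
bottle collar [array([264.3, 181.7]), array([240.7, 177.6])]
cup rim [array([304.7, 191.2]), array([250.8, 155.3])]
```

View pics/v9.png

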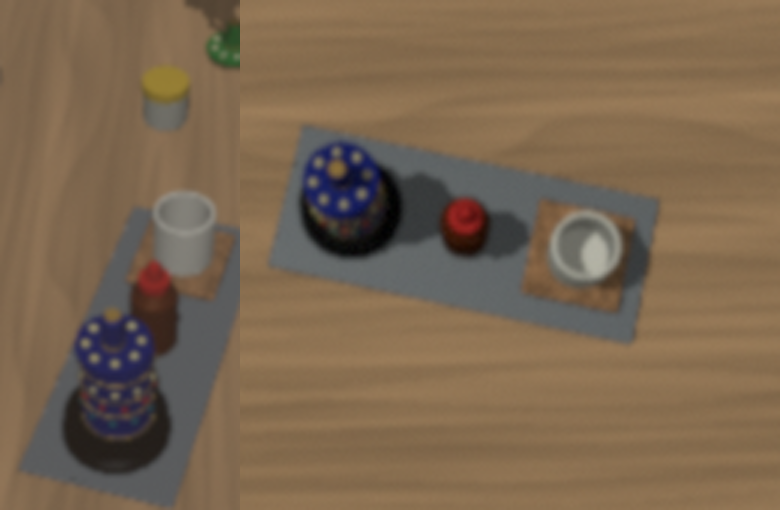

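Everything is upright. In the top view the lid disc is at (224,170), bottle collar at (265,182) and cup rim at (305,192). All are within about 1 px (2.5 mm) of where the intended positions project. The pot and green lid are in place and the arm is clear.

```bash
python3 -c "
from bench import *
print(hand_in())"
```

```text
the job is handed in; nothing more can be done
None
```

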